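Find the empty cell of a covered bottle crate by touch and put the bottle in it

TASK

Only one of the four covered cells of the bottle crate is empty, and the covers hide which. Leaving the bottle where it stands, press the covers gently with the closed fingertips, one after another, until you find the one that sinks deep into its cell; then take the tall brown bottle and lower it, not drop it, through that cover so that it stands upright on the floor of the empty cell, and let go. Leave the other things on the worktop alone.

Things in the scene. Friction and masses are not known exactly. Their poses are not given: they have to be found in the camera images.
- crate: Grey plastic bottle crate, fixed, 186 (x) by 170 (y) by 108 mm high, origin at the centre of its underside; x points away from the robot, y to its left, yaw up to 0.5 rad. 2 x 2 cells, 84 (x) by 76 mm (y) inside, walls 6 mm, a floor plate 16 mm up that gives 1 to 3 mm under load, each closed flush by a light sprung cover, all alike. Three cells hide a jar 78 mm high, one is empty.
- cell1 (a point): The near left cell (seen from the robot): point on top of its closed cover, level with the rim, 108 mm above the worktop, 42 mm from the hinge. Press here to probe: over a jar the point sinks about 6 mm, then resists firmly (20 N within 6 mm more); over the empty cell it sinks deep under less than 2 N. The bottle's axis should go in here (5 mm free all round beside the hanging cover).
- cell2 (a point): The near right cell (seen from the robot): point on top of its closed cover, level with the rim, 108 mm above the worktop, 42 mm from the hinge. Press here to probe: over a jar the point sinks about 6 mm, then resists firmly (20 N within 6 mm more); over the empty cell it sinks deep under less than 2 N. The bottle's axis should go in here (5 mm free all round beside the hanging cover).
- cell3 (a point): The far left cell (seen from the robot): point on top of its closed cover, level with the rim, 108 mm above the worktop, 42 mm from the hinge. Press here to probe: over a jar the point sinks about 6 mm, then resists firmly (20 N within 6 mm more); over the empty cell it sinks deep under less than 2 N. The bottle's axis should go in here (5 mm free all round beside the hanging cover).
- cell4 (a point): The far right cell (seen from the robot): point on top of its closed cover, level with the rim, 108 mm above the worktop, 42 mm from the hinge. Press here to probe: over a jar the point sinks about 6 mm, then resists firmly (20 N within 6 mm more); over the empty cell it sinks deep under less than 2 N. The bottle's axis should go in here (5 mm free all round beside the hanging cover).
- cover1 (a joint): Angle of the cover of the near left cell (cell1), rad: 0 = closed (level), 1.5 = hanging straight down into the cell. Hinged on the cell's far (crate +x) wall; its free edge, 78 mm nearer the robot, swings down; a light spring (0.025 to 0.04 N m) closes it. Over a jar it is stopped between 0.13 and 0.3; over the empty cell it opens fully.
- cover2 (a joint): Angle of the cover of the near right cell (cell2), rad: 0 = closed (level), 1.5 = hanging straight down into the cell. Hinged on the cell's far (crate +x) wall; its free edge, 78 mm nearer the robot, swings down; a light spring (0.025 to 0.04 N m) closes it. Over a jar it is stopped between 0.13 and 0.3; over the empty cell it opens fully.
- cover3 (a joint): Angle of the cover of the far left cell (cell3), rad: 0 = closed (level), 1.5 = hanging straight down into the cell. Hinged on the cell's far (crate +x) wall; its free edge, 78 mm nearer the robot, swings down; a light spring (0.025 to 0.04 N m) closes it. Over a jar it is stopped between 0.13 and 0.3; over the empty cell it opens fully.
- cover4 (a joint): Angle of the cover of the far right cell (cell4), rad: 0 = closed (level), 1.5 = hanging straight down into the cell. Hinged on the cell's far (crate +x) wall; its free edge, 78 mm nearer the robot, swings down; a light spring (0.025 to 0.04 N m) closes it. Over a jar it is stopped between 0.13 and 0.3; over the empty cell it opens fully.
- bottle_mid (a point): Tall brown bottle with a narrow black cap, loose, upright to the robot's right: body 66 mm across, 150 mm high, about 0.36 kg; cap 32 mm across, the top 24 mm; the shoulder below it slopes outward. Point on its axis half-way up (75 mm above its underside), z up. Standing in a cell, its cap stays clear above the rim and this point is about 89 mm above the worktop.
- bottle: The same tall brown bottle; origin at the centre of its underside.
- squat_bottle: Bystander, loose: squat brown bottle with a broad white cap, 69 mm across, 120 mm high; origin at the centre of its underside.
- slim_bottle: Bystander, loose: slim yellowish bottle with a black cap, 45 mm across, 112 mm high; origin at the centre of its underside.
- empty_beaker: Bystander, loose: empty clear beaker, 83 by 78 mm, 78 mm high; origin at the centre of its underside.
Not all that is in view belongs to the job. There is more than one size of the bottle; the job needs the smallest.

How it is judged (in metres and radians):
On the way, in this order (a step that is already met when the one before it is completed fails the run):
1. a cover has been pressed deep into its cell (more than 0.4 rad) by the fingers while the bottle still stands where it was (value of joint any of cover1, cover2, cover3, cover4 above 0.4 rad and contact force between the fingers and crate above 0.1 N and distance of bottle_mid from where it was at the start of the episode below 0.02 m), for 0.1 s.
2. the bottle, still held in the fingers, has been lowered into the crate to within about 12 mm of the cell's floor (its middle under 103 mm above the worktop) (height (world z) of bottle_mid below 0.103 m and horizontal distance between bottle_mid and crate below 0.09 m and contact force between the fingers and bottle above 0.5 N), for 0.1 s.
At the end, for the whole second after the job is handed in: The bottle stands in a cell on its floor with the cover hanging beside it (cover angle over 1.1 rad): its middle 81 to 96 mm above the worktop, within 14 mm of the cell point in plan, tilted under 0.1 rad, at rest; the three bystanders upright (((horizontal distance between bottle_mid and cell1 below 0.014 m and value of joint cover1 above 1.1 rad) or (horizontal distance between bottle_mid and cell2 below 0.014 m and value of joint cover2 above 1.1 rad) or (horizontal distance between bottle_mid and cell3 below 0.014 m and value of joint cover3 above 1.1 rad) or (horizontal distance between bottle_mid and cell4 below 0.014 m and value of joint cover4 above 1.1 rad)) and height (world z) of bottle_mid between 0.081 and 0.096 m and angle between each of bottle_mid, squat_bottle, slim_bottle, empty_beaker's own z axis and vertical below 0.1 rad and linear speed of bottle below 0.02 m/s); the robot touches nothing.
It fails at once if the bottle is dropped or driven into the crate (more than 60 N between them) (contact force between bottle and crate above 60 N).
It fails at once if the robot presses on the crate with more than 45 N (contact force between any of the fingers, the arm and crate above 45 N).
It fails at once if a bystander is moved by more than 30 mm (distance of any of squat_bottle, slim_bottle, empty_beaker from where it was at the start of the episode above 0.03 m).
It also fails if it takes over 69 s, if anything falls off the work surface, if the arm or the gripper's body presses on something with over 40 N, if the wrist force passes 120 N, or if a joint passes its speed limit or range.

ROBOT

A 6-joint arm with a two-finger parallel gripper is mounted at the origin on a cart in front of the work surface, level with it; the furniture and walls round the work are solid. World frame = base frame: x ahead of the robot, y to its left, z up, the work surface at z = 0. Lengths are in mm, angles in degrees, forces in N, time in s.
With the tool pointing down it reaches from about 350 to 850 mm from the base axis. Payload 8.1 kg.
Tool frame: the origin (TCP) lies midway between the tips of the shut fingers; the grasp point (between the pads) lies 19 mm behind it; z points along the fingers, y is the line along which they close (so a half turn about z gives the same grasp; the last joint's range is limited). The gripper opens to 85 mm and grips with 20 to 120 N. Pads are 22 mm wide; open, the fingers measure 114 mm over their backs; the gripper's body (76 mm by 85 mm) begins 54 mm behind the grasp point. The pads swing forward as they close: fully open they stand 13 mm farther back than shut.
Start: joints at [66.899, 7.471, 85.268, -0, 87.261, -4.893], TCP at [187.465, 569.967, 231.292] pointing down, gripper open.
Joint ranges: [-169.43, 169.43], [-51.17, 129.36], [1.28, 143.12], [-76.62, 256.62], [0, 156.53], [-152.29, 152.29]. Speed limits (degrees/s): [136.94, 136.94, 159.86, 180, 180, 180].

INTERFACE

Orientations are given as [roll, pitch, yaw] about the fixed x, y, z axes, in that order (R = Rz(yaw) Ry(pitch) Rx(roll)).
In Python, from bench import r gives the robot as it stands. The module is installed in compiled form; this text tells all that it offers.
- The arm moves only by the tool jog_arm, never from a script. Its argument "rows" is a list of rows, each a list of 2 entries, a list of its own where there are three numbers: the shift along the tool's x, y, z in mm, then the turn, a rotation vector about the tool's x, y, z in rad. A call has 1 to 10 rows; each row is the pose to reach, as a shift and turn from the pose commanded when the call began, along the tool's axes at that moment; what a row does not reach only later rows make up. A row lasts 1/10 s, in which the tool goes at most 50 mm and 8.59 degrees, less where a joint would pass 70% of its speed; a pose out of reach is approached as far as the arm can. A call with a gripper value outside its range is refused whole. "grip" is the finger opening in mm, from 0 to 85.4, set as the call begins (left out, the last holds). The fingers move at their own pace and stop on an object; "force" is the grip in N (left out, the last holds). Time passes only in rows, so rows that repeat a pose let the fingers close. It gives the time, the measured TCP pose, the force, the opening and the grip force at its end, in the units of the state.
- r.sense(): the state, without advancing time (a new reading comes with each control period).
- r.snapshot(name): name is "scene" or "top" or "wrist"; returns (picture, depth): 420x560x3 uint8, blue, green, red; 420x560 float32, mm along the optical axis (not along the pixel's ray), 0 where there is no reading.
- r.camera_params(name): a dict with "fx", "fy", "cx", "cy" (pixels), "pose" (4x4, takes a point from camera to world coordinates); the wrist camera has in their place "tool_from_camera" (4x4, takes a point from camera to tool coordinates, whose origin is the TCP and whose axes are the flange's). Camera axes: x right, y down, z forward; pixel columns grow to the right and rows downward; lengths in mm; the calibration is good to about 2 mm. The wrist camera is an equidistant fisheye: a pixel r from the principal point sees the ray r / f radians off the axis. A picture is of the moment at which its call begins: read the wrist's pose just before it. camera_params takes no time and is no camera call.
- r.hand_in(): hands the job in; it is judged then, once.
The state is a dict: "time": time; "joint_pos": joint angles; "qd": joint speeds; "joint_efforts": joint torques, N m; "tool_pos": TCP position; "tcp_rot": TCP orientation; "ft_force": force on the tool from outside, world axes, zero at the start; "wrist_torque": the same for the moment, N m; "finger_gap": finger opening in mm; "grip_force": force on a finger pad.
Only numpy, scipy, OpenCV 4.12 (cv2) and the standard library are available. Lean on these libraries where they do the work, as an engineer would, in place of code of your own. Each camera call takes 0.05 s, during which the arm holds its last target. There are 200 camera calls.

## Working session

There is one attempt and no reset: what is moved stays moved. The work goes in short steps, Python scripts to look and compute and a tool call to move; the robot and the scene stay as the last step left them, time stands still between calls to the robot, and variables do not carry over. Pictures are saved under pics/ and viewed, at most 10 in all, crops included, and the job is handed in when it is done.

Besides the shell and the picture viewer there is one more tool, called in YAML: its name, and indented under it one key for each argument. jog_arm: Moves the arm, as the interface text tells. Its arguments: {"type":"object","properties":{"rows":{"type":"array"},"grip":{"type":"number"},"force":{"type":"number"}},"required":["rows"]}

```bash
mkdir -p pics; cat > h.py <<'E'
import numpy as np, cv2
from bench import r
from scipy.spatial.transform import Rotation as R
def cloud(n):
    im,d=r.snapshot(n); p=r.camera_params(n)
    v,u=np.indices(d.shape)
    P=np.stack([(u-p['cx'])/p['fx']*d,(v-p['cy'])/p['fy']*d,d,np.ones_like(d)],-1)@np.array(p['pose']).T
    P=P[...,:3]; P[d==0]=np.nan
    return im,P
E
python3 - <<'E'
from h import *
print(r.sense())
ims=[]
for n in ('scene','top'):
    im,P=cloud(n); np.savez('c_'+n,im=im,P=P); cv2.imwrite(f'pics/{n}.png',cv2.resize(im,(800,600)))
    print(n,np.round(np.array(r.camera_params(n)['pose']),2))
E
```

```text
{'time': 0.0, 'joint_pos': array([ 6.68992192e+01,  7.51323308e+00,  8.53300360e+01, -9.71189165e-04,
        8.72608148e+01, -4.89083032e+00]), 'qd': array([-0.04145984,  0.04314846, -0.03177675,  0.01387864,  0.1196051 ,
       -0.07606808]), 'joint_efforts': array([ 2.15702428e-03, -5.69371819e+01, -5.00572193e+01,  3.23743125e-04,
        1.38233797e-02,  4.63595200e-05]), 'tool_pos': array([187.2466995 , 569.45727006, 230.25671865]), 'tcp_rot': array([-1.79896212e+02, -7.90746227e-03,  1.61790090e+02]), 'ft_force': array([0.32686544, 1.01235995, 0.35681949]), 'wrist_torque': array([0.0355508 , 0.06471002, 0.00339042]), 'grip_force': 0.0, 'finger_gap': 85.33185532611596}
scene [[ 5.8000e-01 -4.3000e-01  6.9000e-01 -4.7608e+02]
 [-8.2000e-01 -2.9000e-01  5.0000e-01 -8.1211e+02]
 [-2.0000e-02 -8.5000e-01 -5.2000e-01  8.7285e+02]
 [ 0.0000e+00  0.0000e+00  0.0000e+00  1.0000e+00]]
top [[ 1.00000e-02 -9.80000e-01  2.00000e-01  3.77330e+02]
 [-1.00000e+00 -1.00000e-02  0.00000e+00 -5.20100e+01]
 [ 0.00000e+00 -2.00000e-01 -9.80000e-01  1.15889e+03]
 [ 0.00000e+00  0.00000e+00  0.00000e+00  1.00000e+00]]
```

View pics/top.png

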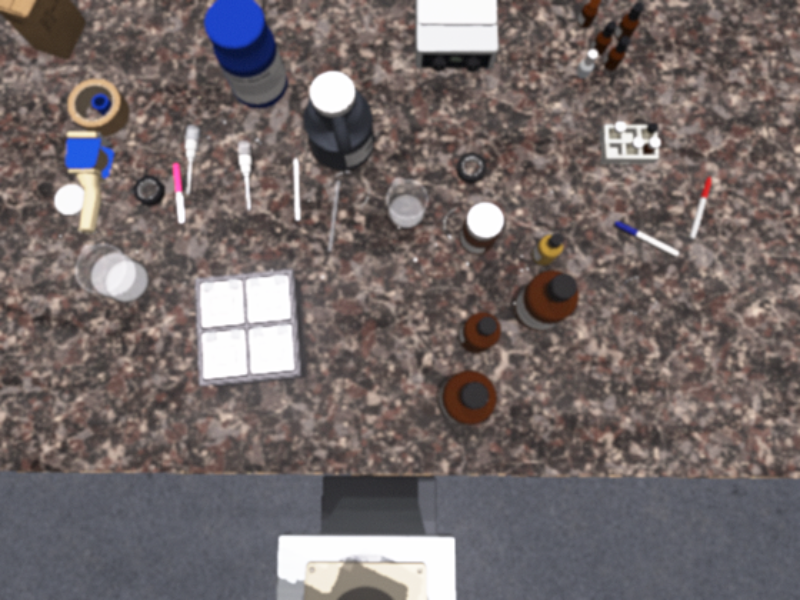

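View pics/scene.png

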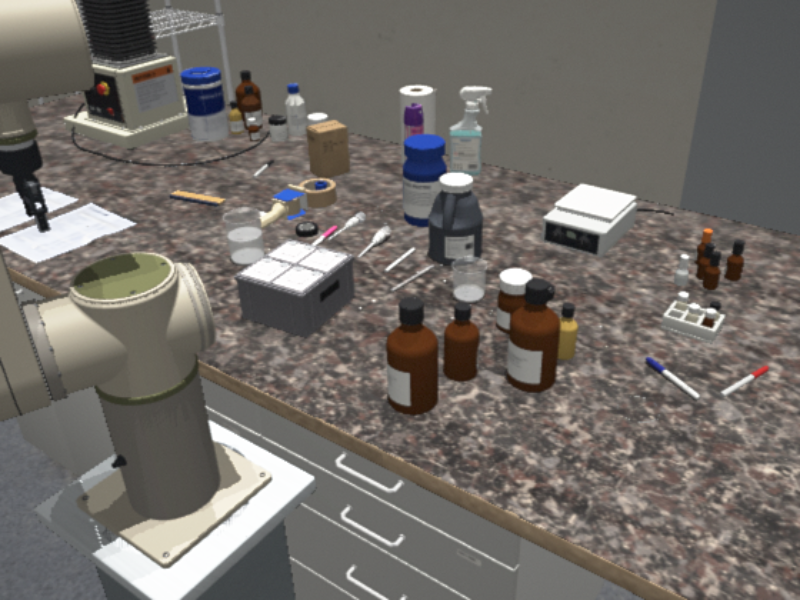

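The top view shows the crate with its corners near (196,280), (290,270), (299,376) and (202,383). The smallest tall bottle has its cap at (487,326), between two bigger bottles with caps at (474,394) and (562,287). Next I measure the crate rim and the bottle caps from the depth data.

```bash
python3 - <<'E'
from h import *
z=np.load('c_top.npz'); P=z['P']; im=z['im']
sx=560/800; sy=420/600
def reg(u0,u1,v0,v1,zl,zh):
    A=P[int(v0*sy):int(v1*sy),int(u0*sx):int(u1*sx)].reshape(-1,3)
    return A[(A[:,2]>zl)&(A[:,2]<zh)]
c=reg(180,315,255,400,100,116)
rect=cv2.minAreaRect(c[:,:2].astype(np.float32)); print('crate',rect,np.median(c[:,2]),len(c))
for nm,b in dict(small=(460,505,305,355),near=(435,505,360,430),far=(505,585,260,335),slim=(535,570,230,265),squat=(455,510,195,255)).items():
    a=reg(*b,60,400); zt=np.percentile(a[:,2],97)
    t=a[a[:,2]>zt-6]
    print(nm,'ztop',zt,'cap',t.mean(0),np.ptp(t[:,:2],axis=0),(cv2.minAreaRect(t[:,:2].astype(np.float32))))
    print('  all',a.min(0),a.max(0))
z2=np.load('c_scene.npz'); Q=z2['P']
for nm,b in dict(small=(440,482,300,385),near=(385,440,295,415),far=(507,560,278,392)).items():
    A=Q[int(b[2]*sy):int(b[3]*sy),int(b[0]*sx):int(b[1]*sx)].reshape(-1,3)
    A=A[(A[:,2]>20)&(A[:,2]<400)]
    for h in (40,90,140,180):
        s=A[abs(A[:,2]-h)<10]
        if len(s): print(nm,h,np.percentile(s[:,:2],5,axis=0),np.percentile(s[:,:2],95,axis=0))
g=cv2.resize(im[160:290,110:400],None,fx=2.75,fy=2.75,interpolation=cv2.INTER_CUBIC); cv2.imwrite('pics/topcrop.png',g)
E
```

```text
crate ((518.86279296875, 214.17633056640625), (192.37362670898438, 176.77166748046875), 6.375093936920166) 106.749594221086 5022
small ztop 150.31411809868112 cap [ 518.03059219 -204.4232364   148.38535485] [27.85233132 28.91464555] ((518.2075805664062, -204.28627014160156), (27.49640655517578, 28.877622604370117), 4.015413761138916)
  all [ 484.29723238 -236.00033788   60.80783325] [ 548.42393696 -171.16979208  152.16292013]
near ztop 207.36574922052026 cap [ 399.8627573  -174.32539423  205.33822766] [39.6886534  38.56630922] ((399.06671142578125, -174.23431396484375), (38.469852447509766, 39.768741607666016), 89.41069030761719)
  all [ 354.30905291 -219.811227     61.60970013] [ 444.1364151  -130.07197776  209.93477201]
far ztop 207.06027895727644 cap [ 575.18925871 -321.05938555  205.19901177] [40.49215874 39.40556895] ((574.876953125, -321.0215148925781), (40.39808654785156, 39.44926452636719), 1.101965308189392)
  all [ 528.26288007 -364.59652048   60.10974963] [ 619.1828054  -276.87176379  210.27114412]
slim ztop 113.09308580659169 cap [ 681.74547381 -339.26365395  110.51195251
[... 564 characters left out ...]
   -190.26968505]
small 90 [ 486.55693786 -239.74171246] [ 527.70280555 -186.31067828]
small 140 [ 503.68379837 -223.51970677] [ 528.31697571 -197.21157882]
near 40 [ 352.86052879 -224.67649088] [ 404.66008207 -158.06222496]
near 90 [ 353.75789803 -224.21776391] [ 407.91466905 -159.09361212]
near 140 [ 359.39044204 -218.87880847] [ 418.62967671 -152.29153124]
near 180 [ 380.19098843 -198.3885694 ] [ 406.42975784 -165.44441577]
far 40 [ 529.0762009  -372.17916676] [ 683.19621648 -217.16017461]
far 90 [ 530.90757786 -370.98238602] [ 696.6726447  -214.93826632]
far 140 [ 533.98477604 -365.13251337] [ 586.83812862 -296.20579599]
far 180 [ 555.42559059 -345.47182586] [ 578.11803298 -311.74363855]
```

View pics/topcrop.png

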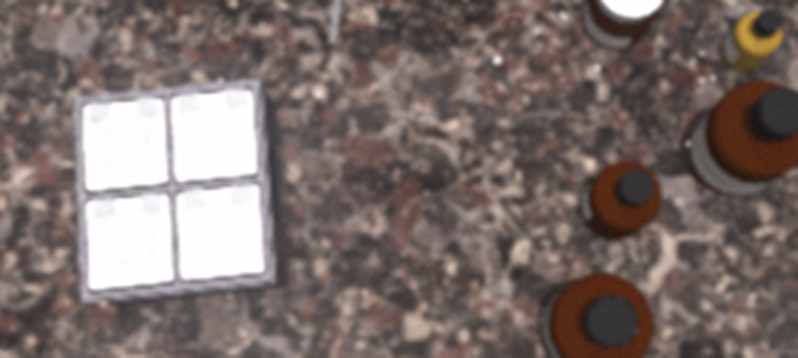

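The crate reads (519,214) with its top at z 107, as expected, and yaw of about +6°. The small bottle's cap is at (518,-204), z 150, which is the given height. I move over the crate with the fingers shut and refine the crate fit in parallel.

jog_arm:
  rows:
    - [[-426,-235,-70],[0,0,0]]
    - [[-426,-235,-70],[0,0,0]]
    - [[-426,-235,-70],[0,0,0]]
    - [[-426,-235,-70],[0,0,0]]
    - [[-426,-235,-70],[0,0,0]]
    - [[-426,-235,-70],[0,0,0]]
    - [[-426,-235,-70],[0,0,0]]
    - [[-426,-235,-70],[0,0,0]]
    - [[-426,-235,-70],[0,0,0]]
    - [[-426,-235,-70],[0,0,0]]
  grip: 0

```text
time: 1.1
tool_pos: [520.0, 211.3, 301.3]
tcp_rot: [-180.0, -0.0, 161.7]
ft_force: [-0.4, 1.3, 0.4]
finger_gap: -0.1
grip_force: 0.0
```

jog_arm:
  rows:
    - [[0,0,0],[0,0,0]]
    - [[0,0,0],[0,0,0]]
    - [[0,0,0],[0,0,0]]

```text
time: 1.4
tool_pos: [518.0, 214.2, 300.7]
tcp_rot: [-180.0, -0.1, 161.8]
ft_force: [0.4, 0.4, 0.5]
finger_gap: 0.1
grip_force: 0.0
```

```bash
python3 - <<'E'
from h import *
z=np.load('c_top.npz'); P=z['P']; im=z['im']
sx=.7
A=P[178:280,126:221].reshape(-1,3); A=A[(A[:,2]>101)&(A[:,2]<114)]
c=np.array([519,214.]); yaw=np.radians(6.4)
for it in range(5):
    M=np.array([[np.cos(yaw),-np.sin(yaw)],[np.sin(yaw),np.cos(yaw)]])
    L=(A[:,:2]-c)@M; yaws=[];off=[]
    for ax,hl in ((0,85),(1,93)):
        o=[]
        for s in (1,-1):
            b=np.arange(-hl+10,hl-10,8); pts=np.array([[t+4,np.percentile(s*L[(abs(L[:,1-ax]-t-4)<4),ax],98)*s] for t in b])
            k=np.polyfit(*pts.T,1); o.append(k[1]); yaws.append(np.arctan(k[0])*(-1 if ax==0 else 1))
        off.append(o)
    yaw+=np.median(yaws); c=c+M@np.array([np.mean(o) for o in off])
print(c,np.degrees(yaw),off,np.degrees(yaws))
B=P[213:249,322:354].reshape(-1,3)
rr=np.hypot(B[:,0]-518,B[:,1]+204.4)
for h in range(60,155,6):
    s=rr[abs(B[:,2]-h)<3]
    if len(s): print(h,len(s),np.round(np.percentile(s,[5,50,95]),1))
s=r.sense(); print(s['tool_pos'],s['tcp_rot'],s['finger_gap'],s['ft_force'])
p=r.camera_params('wrist'); print({k:np.round(v,3) for k,v in p.items()})
im,d=r.snapshot('wrist'); np.savez('w1',im=im,d=d,pos=s['tool_pos'],rot=s['tcp_rot']); cv2.imwrite('pics/w1.png',cv2.resize(im,(800,600),interpolation=cv2.INTER_CUBIC))
E
```

```text
[518.28757022 213.03252618] 6.365884307773669 [[np.float64(91.32169356614524), np.float64(-91.3939622036652)], [np.float64(83.60720035614978), np.float64(-83.49957921363094)]] [ 0.14424805  0.10047663 -0.06373301  0.01023409]
60 8 [33.2 33.7 34.2]
66 10 [33.1 33.6 34.2]
72 12 [33.  33.4 34. ]
78 10 [33.  33.2 33.4]
84 8 [32.6 33.1 33.6]
90 35 [30.8 32.5 33.3]
96 110 [26.7 29.7 32.1]
102 110 [21.8 25.5 28.7]
108 87 [16.  20.3 24.7]
114 28 [13.9 16.4 19.3]
120 2 [14.  14.2 14.4]
126 5 [14.4 14.8 15.2]
132 5 [14.  14.6 15.2]
138 5 [14.4 14.9 15.4]
144 30 [ 3.9 13.4 14.9]
150 99 [ 3.6 10.9 14.7]
[517.99101081 214.19746537 300.67099198] [-1.79980067e+02 -7.07746515e-02  1.61821867e+02] 0.13173353569676605 [0.37341206 0.39709747 0.53670944]
{'fx': np.float64(325.192), 'fy': np.float64(325.192), 'cx': np.float64(279.196), 'cy': np.float64(211.986), 'tool_from_camera': array([[-1.00000e-03, -9.52000e-01, -3.05000e-01,  7.60450e+01],
       [ 1.00000e+00, -1.00000e-03,  0.00000e+00,  3.39000e-01],
       [-0.00000e+00, -3.05000e-01,  9.52000e-01, -1.41158e+02],
       [ 0.00000e+00,  0.00000e+00,  0.00000e+00,  1.00000e+00]])}
```

View pics/w1.png

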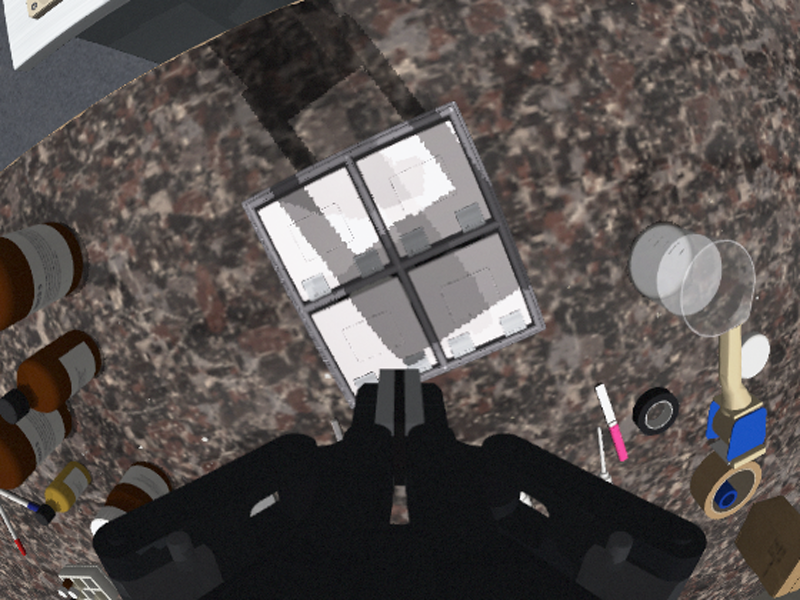

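The wrist picture shows the crate from above: the wall crossing is at (403,267), the near corners are at (456,104) and (246,205), and the far-left corner is at (542,327). I turn these into positions at z = 108.

```bash
cat >> h.py <<'E'
def wpix(u8,v8,zp,pos,rot):
    p=r.camera_params('wrist'); u,v=u8*.7-p['cx'],v8*.7-p['cy']; q=np.hypot(u,v); th=q/p['fx']
    d=np.array([u/q*np.sin(th),v/q*np.sin(th),np.cos(th)])
    T=np.array(p['tool_from_camera']); Rw=R.from_euler('xyz',rot,degrees=True).as_matrix()
    o=Rw@T[:3,3]+pos; d=Rw@T[:3,:3]@d
    return o+d*(zp-o[2])/d[2]
def delta(x,y,z):
    s=r.sense(); Rw=R.from_euler('xyz',s['tcp_rot'],degrees=True).as_matrix()
    return np.round(Rw.T@(np.array([x,y,z])-s['tool_pos']),1)
E
python3 - <<'E'
from h import *
z=np.load('w1.npz')
W=[wpix(u,v,108,z['pos'],z['rot']) for u,v in ((403,267),(456,104),(246,205),(542,327))]
print(np.round(W,1))
nl,nr,fl=W[1][:2],W[2][:2],W[3][:2]
print('w',np.linalg.norm(nl-nr),'l',np.linalg.norm(fl-nl),'yaw',np.degrees(np.arctan2(*(fl-nl)[::-1])),np.degrees(np.arctan2(*(nl-nr)[::-1]))-90,'c',(nr+fl)/2)
c=np.array([518.6,213.2]); a=np.radians(6.4); M=np.array([[np.cos(a),-np.sin(a)],[np.sin(a),np.cos(a)]])
for i,o in enumerate(((-45,41),(-45,-41),(45,41),(45,-41))):
    q=c+M@np.array(o); print('cell',i+1,np.round(q,1),delta(*q,125))
E
```

```text
[[521.9 216.5 108. ]
 [420.1 289.2 108. ]
 [439.4 120.9 108. ]
 [602.  306.5 108. ]]
w 169.41747082757078 l 182.73342427034362 yaw 5.428534776695192 6.531698142403997 c [520.70721063 213.71894387]
cell 1 [469.3 248.9] [ 56.6  17.6 175.9]
cell 2 [478.5 167.4] [ 22.6 -57.  175.9]
cell 3 [558.7 259. ] [-25.2  55.  175.8]
cell 4 [567.9 177.5] [-59.3 -19.6 175.8]
```

Both cameras agree: the crate centre is at about (519.5,213.5), yaw about 6.3°. I probe cell 1 down to z ≈ 98, which would give well under 20 N over a jar.

jog_arm:
  rows:
    - [[57,18,50],[0,0,0]]
    - [[57,18,95],[0,0,0]]
    - [[57,18,140],[0,0,0]]
    - [[57,18,172],[0,0,0]]
    - [[57,18,180],[0,0,0]]
    - [[57,18,188],[0,0,0]]
    - [[57,18,194],[0,0,0]]
    - [[57,18,199],[0,0,0]]
    - [[57,18,203],[0,0,0]]
    - [[57,18,203],[0,0,0]]

```text
time: 2.45
tool_pos: [472.1, 249.5, 101.4]
tcp_rot: [179.8, 0.2, 161.8]
ft_force: [-4.4, -0.8, 13.7]
finger_gap: 0.0
grip_force: 6.7
```

Cell 1 resists at 7 mm with 14 N, so it holds a jar. Next is cell 2.

jog_arm:
  rows:
    - [[0,0,-25],[0,0,0]]
    - [[-16,-36,-25],[0,0,0]]
    - [[-34,-75,-25],[0,0,0]]
    - [[-34,-75,-22],[0,0,0]]
    - [[-34,-75,-16],[0,0,0]]
    - [[-34,-75,-10],[0,0,0]]
    - [[-34,-75,-6],[0,0,0]]
    - [[-34,-75,-3],[0,0,0]]
    - [[-34,-75,0],[0,0,0]]
    - [[-34,-75,0],[0,0,0]]

```text
time: 3.45
tool_pos: [479.3, 167.6, 99.8]
tcp_rot: [180.0, 0.0, 161.9]
ft_force: [-9.0, -1.6, 17.5]
finger_gap: -0.0
grip_force: 9.0
```

Cell 2 also holds a jar (17.5 N). Next is cell 4.

jog_arm:
  rows:
    - [[0,0,-25],[0,0,0]]
    - [[-40,18,-25],[0,0,0]]
    - [[-82,37,-25],[0,0,0]]
    - [[-82,37,-22],[0,0,0]]
    - [[-82,37,-16],[0,0,0]]
    - [[-82,37,-10],[0,0,0]]
    - [[-82,37,-6],[0,0,0]]
    - [[-82,37,-3],[0,0,0]]
    - [[-82,37,0],[0,0,0]]
    - [[-82,37,0],[0,0,0]]

```text
time: 4.45
tool_pos: [567.9, 176.6, 100.3]
tcp_rot: [180.0, 0.0, 161.8]
ft_force: [-10.2, -0.1, 14.0]
finger_gap: -0.3
grip_force: 8.1
```

Cell 4 also resists (14 N), so cell 3 should be the empty one. I press it deeper.

jog_arm:
  rows:
    - [[0,0,-25],[0,0,0]]
    - [[16,36,-25],[0,0,0]]
    - [[34,75,-25],[0,0,0]]
    - [[34,75,-22],[0,0,0]]
    - [[34,75,-16],[0,0,0]]
    - [[34,75,-10],[0,0,0]]
    - [[34,75,-6],[0,0,0]]
    - [[34,75,-3],[0,0,0]]
    - [[34,75,0],[0,0,0]]
    - [[34,75,0],[0,0,0]]

```text
time: 5.45
tool_pos: [559.6, 257.4, 97.8]
tcp_rot: [-180.0, -0.0, 161.7]
ft_force: [-0.5, -0.6, 0.2]
finger_gap: 0.1
grip_force: 0.3
```

jog_arm:
  rows:
    - [[0,0,8],[0,0,0]]
    - [[0,0,16],[0,0,0]]
    - [[0,0,22],[0,0,0]]
    - [[0,0,26],[0,0,0]]
    - [[0,0,26],[0,0,0]]
    - [[0,0,26],[0,0,0]]
    - [[0,0,26],[0,0,0]]

```text
time: 6.15
tool_pos: [559.7, 258.1, 72.5]
tcp_rot: [180.0, 0.0, 161.8]
ft_force: [-0.9, 0.2, 0.0]
finger_gap: -0.3
grip_force: 0.3
```

```bash
python3 - <<'E'
from h import *
s=r.sense(); print(s['tool_pos'],s['ft_force'],s['wrist_torque'])
im,d=r.snapshot('scene'); cv2.imwrite('pics/probe3.png',cv2.resize(im[130:260,130:310],(720,520),interpolation=cv2.INTER_CUBIC))
print(delta(518.2,-204.3,262))
E
```

```text
[559.68389313 258.12047581  72.47540089] [-0.87590875  0.18544937  0.03953983] [-0.00345512  0.15244888  0.02801377]
[-105.  -452.2 -189.5]
```

View pics/probe3.png

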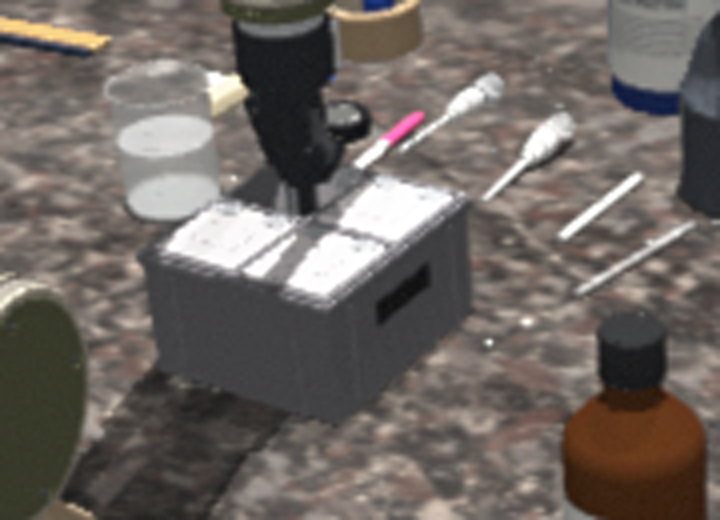

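Cover 3 has sunk about 35 mm at roughly 1 N, and its dark opening shows at the fingers, near (300,205). Cell 3 is empty. Now I lift and go above the bottle.

jog_arm:
  rows:
    - [[0,0,-50],[0,0,0]]
    - [[0,0,-100],[0,0,0]]
    - [[0,0,-145],[0,0,0]]
    - [[0,0,-190],[0,0,0]]
    - [[-20,-60,-190],[0,0,0]]
    - [[-30,-108,-190],[0,0,0]]
    - [[-41,-156,-190],[0,0,0]]
    - [[-52,-204,-190],[0,0,0]]
    - [[-63,-252,-190],[0,0,0]]
    - [[-74,-300,-190],[0,0,0]]
  grip: 58

```text
time: 7.2
tool_pos: [536.8, -42.8, 263.0]
tcp_rot: [180.0, 0.1, 161.8]
ft_force: [1.0, 0.5, -0.3]
finger_gap: 58.1
grip_force: 0.0
```

jog_arm:
  rows:
    - [[-11,-48,0],[0,0,0]]
    - [[-22,-98,0],[0,0,0]]
    - [[-31,-142,0],[0,0,0]]
    - [[-31,-152,0],[0,0,0]]
    - [[-31,-152,0],[0,0,0]]
    - [[-31,-152,0],[0,0,0]]
    - [[-31,-152,0],[0,0,0]]

```text
time: 7.9
tool_pos: [519.4, -193.5, 262.5]
tcp_rot: [180.0, 0.0, 161.9]
ft_force: [0.1, 0.6, 0.6]
finger_gap: 57.9
grip_force: 0.0
```

```bash
python3 - <<'E'
from h import *
s=r.sense(); print(s['tool_pos'],s['tcp_rot'],s['finger_gap'])
im,d=r.snapshot('wrist'); np.savez('w2',im=im,d=d,pos=s['tool_pos'],rot=s['tcp_rot']); cv2.imwrite('pics/w2.png',cv2.resize(im,(800,600),interpolation=cv2.INTER_CUBIC))
print(delta(518.2,-204.3,122))
E
```

```text
[ 519.42042987 -193.47459371  262.47808235] [1.79978361e+02 1.67519233e-02 1.61893481e+02] 57.93353885004504
[ -2.2 -10.7 140.4]
```

View pics/w2.png

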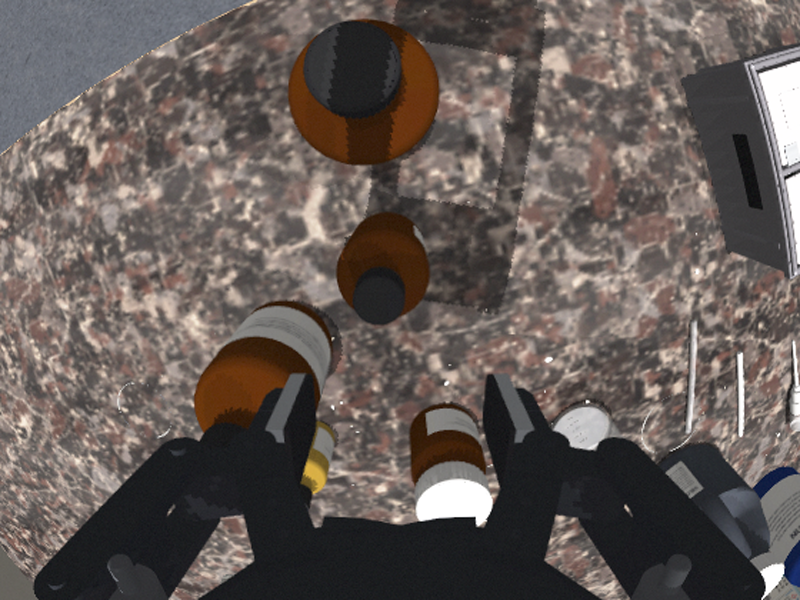

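The wrist view shows the small bottle's cap top at (379,298), between the two big bottles, with the finger tips at about (290,375) and (500,375).

```bash
python3 - <<'E'
from h import *
z=np.load('w2.npz')
q=wpix(379,298,150,z['pos'],z['rot']); print(q, z['d'][int(298*.7),int(379*.7)])
print(delta(518,-204.4,122))
E
```

```text
[ 518.34338024 -204.62644267  150.        ] 265.88696
[ -2.  -10.9 140.4]
```

Both cameras agree on (518,-204.5). I descend onto the cap.

jog_arm:
  rows:
    - [[-2,-11,30],[0,0,0]]
    - [[-2,-11,65],[0,0,0]]
    - [[-2,-11,95],[0,0,0]]
    - [[-2,-11,118],[0,0,0]]
    - [[-2,-11,130],[0,0,0]]
    - [[-2,-11,138],[0,0,0]]
    - [[-2,-11,140],[0,0,0]]
    - [[-2,-11,140],[0,0,0]]
    - [[-2,-11,140],[0,0,0]]

```text
time: 8.85
tool_pos: [518.3, -206.4, 123.8]
tcp_rot: [-180.0, 0.1, 161.8]
ft_force: [0.4, 0.0, 0.1]
finger_gap: 57.8
grip_force: 0.0
```

jog_arm:
  rows:
    - [[0,0,0],[0,0,0]]
    - [[0,0,0],[0,0,0]]
    - [[0,0,0],[0,0,0]]
    - [[0,0,0],[0,0,0]]
    - [[0,0,0],[0,0,0]]
    - [[0,0,0],[0,0,0]]
    - [[0,0,0],[0,0,0]]
    - [[0,0,0],[0,0,0]]
  grip: 20
  force: 50

```text
time: 9.65
tool_pos: [518.0, -206.3, 123.4]
tcp_rot: [-180.0, 0.1, 161.8]
ft_force: [0.3, 1.4, 5.5]
finger_gap: 29.0
grip_force: 50.2
```

Held with the gap at 29 mm and 50 N. I lift slowly at first, then check.

jog_arm:
  rows:
    - [[0,0,-4],[0,0,0]]
    - [[0,0,-12],[0,0,0]]
    - [[0,0,-25],[0,0,0]]
    - [[0,0,-45],[0,0,0]]
    - [[0,0,-70],[0,0,0]]
    - [[0,0,-100],[0,0,0]]
    - [[0,0,-130],[0,0,0]]
    - [[0,0,-152],[0,0,0]]
    - [[0,0,-160],[0,0,0]]
    - [[0,0,-160],[0,0,0]]

```text
time: 10.65
tool_pos: [518.1, -206.4, 284.1]
tcp_rot: [-180.0, 0.2, 161.8]
ft_force: [0.4, -0.6, -5.1]
finger_gap: 29.2
grip_force: 49.8
```

```bash
python3 - <<'E'
from h import *
s=r.sense(); print(s['tool_pos'],s['tcp_rot'],s['finger_gap'],s['grip_force'],s['ft_force'])
im,P=cloud('scene'); A=P.reshape(-1,3)
m=(abs(A[:,0]-518)<50)&(abs(A[:,1]+205)<50)&(A[:,2]>100)&(A[:,2]<330); A=A[m]
print('low',np.percentile(A[:,2],1))
for h in range(140,300,15):
    q=A[abs(A[:,2]-h)<6]
    if len(q): print(h,len(q),np.round(np.percentile(q[:,:2],[2,50,98],axis=0).ravel(),1))
cv2.imwrite('pics/lift.png',cv2.resize(im[90:300,230:450],(700,668)[:2] if 0 else (600,572),interpolation=cv2.INTER_CUBIC))
print(delta(559.5,259.3,285))
E
```

```text
[ 518.06914808 -206.40730747  284.07582173] [-1.79972275e+02  1.68170774e-01  1.61788931e+02] 29.191021826185157 49.84706943039782 [ 0.4470714  -0.61819494 -5.05246851]
low 163.74426646337778
155 1 [ 492.  -192.8  492.  -192.8  492.  -192.8]
170 107 [ 484.5 -240.1  492.7 -222.9  530.3 -186.1]
185 104 [ 483.6 -241.1  492.2 -224.9  526.8 -183.9]
200 108 [ 484.6 -240.5  493.9 -223.2  525.2 -184. ]
215 112 [ 484.1 -241.3  492.4 -223.   527.9 -181.6]
230 106 [ 484.9 -242.1  495.2 -225.9  528.8 -180.5]
245 113 [ 486.4 -241.6  494.4 -226.8  528.1 -189.4]
260 174 [ 486.8 -238.8  500.2 -222.1  534.3 -183.9]
275 83 [ 496.8 -228.5  508.5 -216.2  527.2 -194.2]
290 61 [ 501.6 -235.2  507.8 -214.5  523.5 -181.2]
[105.5 455.2  -2.9]
```

View pics/lift.png

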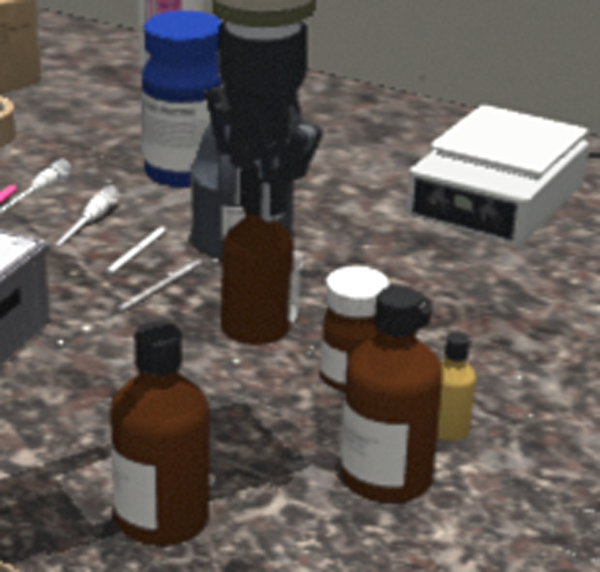

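The bottle hangs upright with its underside at about z 161. I carry it over cell 3.

jog_arm:
  rows:
    - [[5,20,0],[0,0,0]]
    - [[15,63,0],[0,0,0]]
    - [[26,110,0],[0,0,0]]
    - [[37,158,0],[0,0,0]]
    - [[48,206,0],[0,0,0]]
    - [[59,254,0],[0,0,0]]
    - [[70,302,0],[0,0,0]]
    - [[81,350,0],[0,0,0]]
    - [[91,394,0],[0,0,0]]
    - [[99,427,0],[0,0,0]]

```text
time: 11.7
tool_pos: [555.5, 233.2, 279.5]
tcp_rot: [-179.9, -0.2, 161.9]
ft_force: [1.3, -1.0, -4.7]
finger_gap: 29.1
grip_force: 50.5
```

jog_arm:
  rows:
    - [[5,20,0],[0,0,0]]
    - [[6,27,0],[0,0,0]]
    - [[6,28,0],[0,0,0]]
    - [[6,28,0],[0,0,0]]
    - [[6,28,0],[0,0,0]]
    - [[6,28,0],[0,0,0]]

```text
time: 12.3
tool_pos: [560.1, 257.8, 282.3]
tcp_rot: [-180.0, 0.0, 161.7]
ft_force: [-0.1, -0.9, -3.3]
finger_gap: 28.5
grip_force: 50.5
```

```bash
python3 - <<'E'
from h import *
s=r.sense(); print(s['tool_pos'],s['tcp_rot'],s['finger_gap'],s['grip_force'],s['ft_force'])
im,d=r.snapshot('wrist'); np.savez('w3',im=im,d=d,pos=s['tool_pos'],rot=s['tcp_rot']); cv2.imwrite('pics/w3.png',cv2.resize(im,(800,600),interpolation=cv2.INTER_CUBIC))
print(delta(560,259.5,160))
E
```

```text
[560.06727199 257.84414092 282.33593961] [-1.79990718e+02  6.00074149e-03  1.61708034e+02] 28.475061822690716 50.50251004693564 [-0.09275034 -0.92038368 -3.32439648]
[  0.6   1.4 122.5]
```

View pics/w3.png

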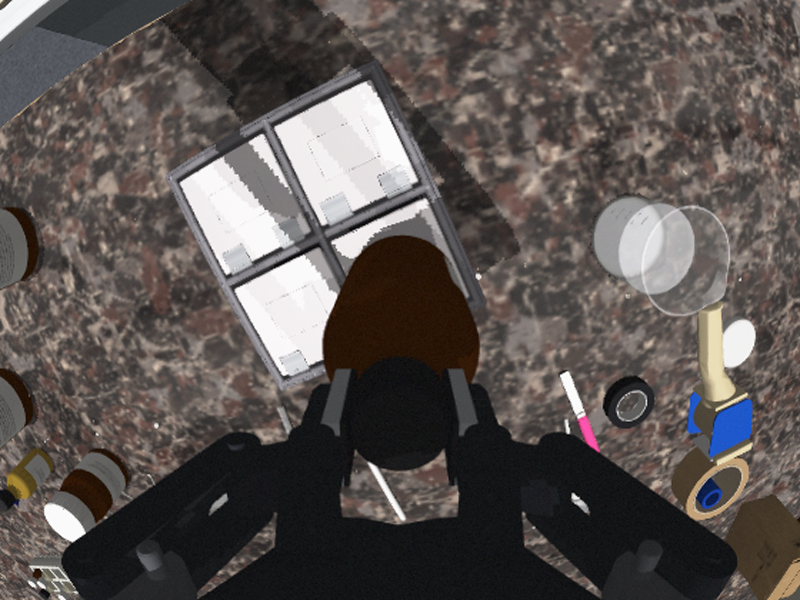

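The bottle hangs over cell 3. Rim points visible: near-left corner (376,64), near-right corner (170,178), far-right corner (284,388), wall crossing (320,238).

```bash
python3 - <<'E'
from h import *
z=np.load('w3.npz')
W=np.array([wpix(u,v,108,z['pos'],z['rot']) for u,v in ((376,64),(170,178),(284,388),(320,238))])[:,:2]
nl,nr,fr,x=W; print(np.round(W,1)); print('w',np.linalg.norm(nl-nr),'l',np.linalg.norm(fr-nr),'c',(nl+fr)/2)
a0=np.arctan2(*(fr-nr)[::-1]);print('yaws',np.degrees([a0,np.arctan2(*(nl-nr)[::-1])-np.pi/2]))
c=(nl+fr)/2;a=np.radians(6.3);M=np.array([[np.cos(a),-np.sin(a)],[np.sin(a),np.cos(a)]])
print('cell3 from corners',c+M@[45,41],'from crossing',x+M@[45,41])
E
```

```text
[[421.3 288.3]
 [441.  122.1]
 [622.3 142.7]
 [522.1 213.2]]
w 167.33255026586582 l 182.51476249431317 c [521.80416992 215.49641843]
yaws [6.48434743 6.76097371]
cell3 from corners [562.03330616 261.18686161] from crossing [562.30582949 258.93582314]
```

Three measurements put cell 3 at about (560.5,260), all within 2 mm. I correct by 2 mm and lower the bottle through the cover.

jog_arm:
  rows:
    - [[0,2,10],[0,0,0]]
    - [[0,2,25],[0,0,0]]
    - [[0,2,38],[0,0,0]]
    - [[0,2,46],[0,0,0]]
    - [[0,2,52],[0,0,0]]
    - [[0,2,58],[0,0,0]]
    - [[0,2,64],[0,0,0]]
    - [[0,2,70],[0,0,0]]
    - [[0,2,74],[0,0,0]]
    - [[0,2,74],[0,0,0]]

```text
time: 13.35
tool_pos: [560.0, 260.8, 207.1]
tcp_rot: [-179.9, -0.1, 161.8]
ft_force: [-1.7, 0.1, -4.6]
finger_gap: 28.6
grip_force: 50.4
```

jog_arm:
  rows:
    - [[0,0,6],[0,0,0]]
    - [[0,0,12],[0,0,0]]
    - [[0,0,18],[0,0,0]]
    - [[0,0,24],[0,0,0]]
    - [[0,0,30],[0,0,0]]
    - [[0,0,36],[0,0,0]]
    - [[0,0,42],[0,0,0]]
    - [[0,0,48],[0,0,0]]
    - [[0,0,53],[0,0,0]]
    - [[0,0,56],[0,0,0]]

```text
time: 14.35
tool_pos: [560.2, 260.8, 151.5]
tcp_rot: [-180.0, -0.0, 161.8]
ft_force: [-1.6, -1.4, -3.3]
finger_gap: 29.1
grip_force: 50.5
```

jog_arm:
  rows:
    - [[0,0,3],[0,0,0]]
    - [[0,0,6],[0,0,0]]
    - [[0,0,8],[0,0,0]]
    - [[0,0,10],[0,0,0]]
    - [[0,0,11],[0,0,0]]
    - [[0,0,11],[0,0,0]]

```text
time: 14.95
tool_pos: [560.4, 260.8, 141.1]
tcp_rot: [-180.0, -0.0, 161.8]
ft_force: [-1.7, -0.5, -4.7]
finger_gap: 29.0
grip_force: 50.4
```

jog_arm:
  rows:
    - [[0,0,1],[0,0,0]]
    - [[0,0,2],[0,0,0]]
    - [[0,0,3],[0,0,0]]
    - [[0,0,3],[0,0,0]]
    - [[0,0,3],[0,0,0]]

```text
time: 15.45
tool_pos: [560.6, 260.9, 138.5]
tcp_rot: [180.0, 0.0, 161.8]
ft_force: [-2.9, -0.3, -1.2]
finger_gap: 28.8
grip_force: 50.6
```

The floor now carries most of the weight. I go one more millimetre, then open.

jog_arm:
  rows:
    - [[0,0,0.5],[0,0,0]]
    - [[0,0,1],[0,0,0]]
    - [[0,0,1],[0,0,0]]
    - [[0,0,1],[0,0,0]]

```text
time: 15.85
tool_pos: [560.6, 261.0, 137.6]
tcp_rot: [180.0, 0.0, 161.8]
ft_force: [-2.7, 0.9, 1.4]
finger_gap: 28.4
grip_force: 50.9
```

jog_arm:
  rows:
    - [[0,0,0],[0,0,0]]
    - [[0,0,0],[0,0,0]]
    - [[0,0,0],[0,0,0]]
    - [[0,0,0],[0,0,0]]
    - [[0,0,0],[0,0,0]]
    - [[0,0,0],[0,0,0]]
  grip: 56

```text
time: 16.45
tool_pos: [560.6, 260.9, 137.3]
tcp_rot: [180.0, 0.0, 161.8]
ft_force: [0.3, -0.2, -0.2]
finger_gap: 56.0
grip_force: 0.0
```

jog_arm:
  rows:
    - [[0,0,-4],[0,0,0]]
    - [[0,0,-12],[0,0,0]]
    - [[0,0,-25],[0,0,0]]
    - [[0,0,-45],[0,0,0]]
    - [[0,0,-75],[0,0,0]]
    - [[0,0,-110],[0,0,0]]
    - [[0,0,-140],[0,0,0]]
    - [[0,0,-150],[0,0,0]]
    - [[0,0,-150],[0,0,0]]

```text
time: 17.35
tool_pos: [561.7, 261.3, 290.7]
tcp_rot: [179.8, 0.2, 161.8]
ft_force: [-0.6, -1.0, -0.4]
finger_gap: 55.9
grip_force: 0.0
```

```bash
python3 - <<'E'
from h import *
s=r.sense(); print(s['tool_pos'],s['finger_gap'],s['ft_force'],s['time'])
im,d=r.snapshot('wrist'); cv2.imwrite('pics/w4.png',cv2.resize(im,(800,600),interpolation=cv2.INTER_CUBIC)); np.savez('w4',pos=s['tool_pos'],rot=s['tcp_rot'])
im,P=cloud('scene'); A=P.reshape(-1,3)
m=(np.hypot(A[:,0]-560.5,A[:,1]-260.5)<40)&(A[:,2]>115)&(A[:,2]<200); A=A[m]
print('top',np.percentile(A[:,2],[50,97]))
c=A[A[:,2]>145]; print('cap',c.min(0),c.max(0))
E
```

```text
[561.66283369 261.31405016 290.6809738 ] 55.898485218833336 [-0.55738718 -0.98422112 -0.35871033] 17.35
top [134.34686309 164.64939138]
cap [540.29127253 240.66300179 145.14699193] [576.78809526 272.8174618  165.68767664]
```

View pics/w4.png

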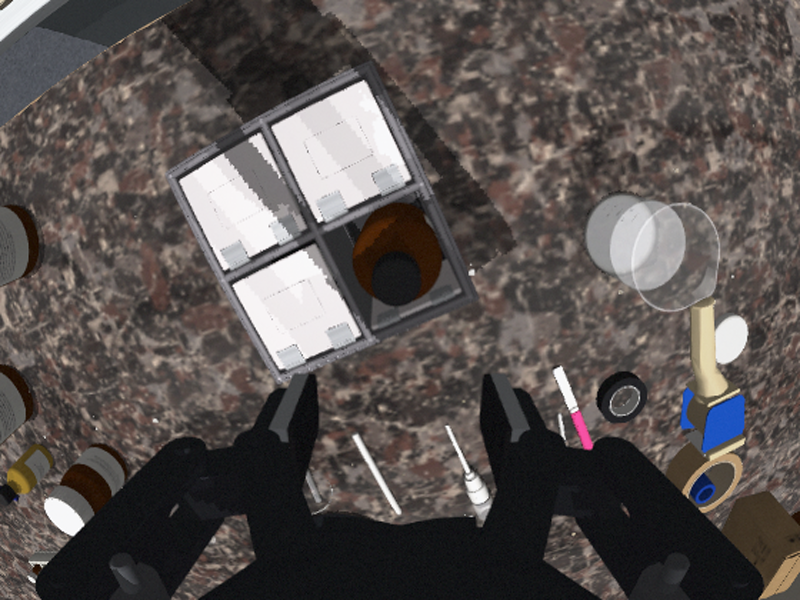

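The bottle stands upright in cell 3, with its cap at (397,279). The cover hangs beside it at about (415,310), and the cap top is at z 165, as expected. I hand in.

```bash
python3 -c "
from h import *
z=np.load('w4.npz'); print(wpix(397,279,165,z['pos'],z['rot']))
print(r.hand_in())"
```

```text
[557.02298478 262.53458572 165.        ]
the job is handed in; nothing more can be done
None
```

I handed the job in with the tall brown bottle standing upright in the far left cell (cell3), its cover hanging beside it and the gripper clear; the hand-in returned no verdict.

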